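# Start the paper jogger

## Task

Start the paper jogger from its panel with your closed fingertips: press down the raised end of the rocker switch until it has tipped fully over, then push the square key fully down, where it stays, then press the larger of the two round keys fully down and let it come back up. Keep to that order, do not press the small round key, and leave everything standing or lying about where it is: nothing is to be picked up or pushed aside.

Things in the scene. Friction and masses are not known exactly. Their poses are not given: they have to be found in the camera images.
- jogger: paper jogger, a grey bench machine fixed to the table: a flat control panel 200 mm (its x) by 300 mm (its y), 60 mm high, with four controls on the corners of a 90 mm square about the panel's centre (which control is at which corner varies), and beyond it (+x) a sheet tray reaching x = 330 mm with a stack of paper up to 80 mm high. Origin on the table under the panel's centre, z up.
- rocker_end (a point): press point on the rocker switch: on the top face of the wing that stands raised while the switch is off, 22 mm out from the pivot (8 mm short of the wing's end); it moves with the rocker. The rocker is a white paddle, 60 mm long and 30 mm wide, bent in a shallow V; while off this wing slopes up outwards by 0.32 rad and the other lies level, when on this wing lies level 13 mm above the panel. The 4 mm high black bezel round it is never in the way.
- rocker_base: black bezel of the rocker switch, 70 x 42 mm, fixed on the panel; origin on the panel's surface under the pivot, its x axis points from the pivot to the raised wing
- rocker (a joint): angle of the rocker, 0 = off (as far as it goes), 0.32 rad = fully on; about 2.5 N on the press point moves it and it stays where it is left
- square_top (a point): centre of the top face of the square key, a white cap 30 x 30 mm standing 16 mm above the panel when up and 8 mm when fully down
- square_key (a joint): how far the square key is pushed down, 0 = up, 0.008 m = fully down; it takes about 4 N and stays where it is pushed
- round_key_top (a point): centre of the top face of the large round key, a white cap 36 mm across in a round black bezel 52 mm across and 12 mm high, its top 22 mm above the panel when up
- round_key (a joint): how far the large round key is pressed, 0 = up, 0.006 m = fully down at 5 N; a spring returns it
- small_key_top (a point): centre of the top face of the small round key, a white cap 18 mm across in a round black bezel 34 mm across and 12 mm high, its top 22 mm above the panel when up; not to be pressed
- small_key (a joint): how far the small round key is pressed, 0 = up, 0.006 m = fully down at 4 N; a spring returns it
- brass_weight: small turned brass weight, 30 mm across, 38 mm tall, standing on the panel's left margin; origin at the centre of its underside
- stamp: small wooden hand stamp, 26 mm across, 46 mm tall, standing on the panel's right margin; origin at the centre of its underside
- stone: stone paperweight 70 x 110 x 30 mm lying on the sheets in the tray; origin at the centre of its underside
- mallet: wooden mallet lying on the table left of the jogger, handle 170 mm long and 22 mm thick along its -x, head 44 x 90 x 44 mm centred 70 mm along +x; origin on the table under it
- tea_bowl: white tea bowl, 100 mm across, 50 mm tall, on the table right of the panel; origin at the centre of its underside
- brush: hand brush lying on the sheets in the tray; origin at its underside
- paste_jar: blue paste jar, 64 mm across, 85 mm tall, on the table right of the panel; origin at the centre of its underside

How it is judged:
By the outcome, as a careful person would: the job done as asked, in the order asked, and still so for the second after the job is handed in, with the robot touching nothing.
It also fails if it takes over 51 s, if anything falls off the work surface, if the arm or the gripper's body presses on something with over 40 N, if the wrist force passes 120 N, or if a joint passes its speed limit or range.

## Robot

A 6-joint arm with a two-finger parallel gripper is mounted at the origin on the work surface. World frame = base frame: x ahead of the robot, y to its left, z up, the work surface at z = 0. Lengths are in m, angles in rad, forces in N, time in s.
With the tool pointing down it reaches from about 0.35 to 0.975 m from the base axis. Payload 4.9 kg.
Tool frame: the origin (TCP) lies on the centre line of the jaws, within the pads' length; the fingertips stand 14 mm ahead of it and the grasp point (between the pads) lies 5 mm behind it; z points along the fingers, y is the line along which they close (so a half turn about z gives the same grasp; the last joint's range is limited). The gripper opens to 85 mm and grips with 20 to 120 N. Pads are 22 mm wide; open, the fingers measure 114 mm over their backs; the gripper's body (76 mm by 85 mm) begins 54 mm behind the grasp point. The pads swing forward as they close: fully open they stand 13 mm farther back than shut.
Start: joints at [1.215, 0.053, 1.613, -0, 1.476, -0.119], TCP at [0.147, 0.608, 0.245] pointing down, gripper open.
Joint ranges: [-3.01, 3.01], [-1.01, 2.22], [0.06, 2.58], [-1.02, 4.17], [0.09, 2.62], [-3.14, 3.14]. Speed limits (rad/s): [2.57, 2.57, 3.14, 3.14, 3.14, 3.14].

## Interface

Orientations are given as a unit quaternion [w, x, y, z].
In Python, from plant import * gives the robot as it stands.
- The arm moves only by the tool send_rows, never from a script. Its argument "steps" is a list of rows, each an object with "translation": the shift along the tool's x, y, z in cm, a list of three; "delta_rot": the turn, a rotation vector about the tool's x, y, z in rad, a list of three; "jaw": the finger opening in cm, from 0 to 8.54. In form: [{"translation": [dx, dy, dz], "delta_rot": [rx, ry, rz], "jaw": jaw}, ...]. A call has exactly 8 rows; each row is the pose to reach, as a shift and turn from the pose commanded when the call began, along the tool's axes at that moment; what a row does not reach only later rows make up. A row lasts 1/10 s, in which the tool goes at most 50 mm and 8.59 degrees, less where a joint would pass 70% of its speed; a pose out of reach is approached as far as the arm can. A call with a gripper value outside its range is refused whole. The fingers move at their own pace and stop on an object; the grip force is fixed at half the most. Time passes only in rows, so rows that repeat a pose let the fingers close, or fill a call up. It gives the time, the measured TCP pose, the force, the opening and the grip force at its end, in the units of the state.
- state(): the state, without advancing time (a new reading comes with each control period).
- grab_frame(name): name is "scene" or "top" or "wrist"; returns a dict with "pixels" (384x512x3 uint8, blue, green, red), "range_z" (384x512 float32, m along the optical axis (not along the pixel's ray), 0 where there is no reading), "fx", "fy", "cx", "cy" (pixels), "rvec" (rotation vector, rad) and "tvec" (3), from world to camera coordinates, as OpenCV has them. Camera axes: x right, y down, z forward; pixel columns grow to the right and rows downward; lengths in m; the calibration is good to about 2 mm. The wrist camera is an equidistant fisheye: a pixel r from the principal point sees the ray r / f radians off the axis. A picture is of the moment at which its call begins.
- job_done(): hands the job in; it is judged then, once.
The state is a dict: "time": time; "joint_pos": joint angles; "joint_vel": joint speeds; "joint_efforts": joint torques, N m; "tool_pos": TCP position; "tool_rot": TCP orientation; "contact_force": force on the tool from outside, world axes, zero at the start; "ft_torque": the same for the moment, N m; "gripper_width": opening from 0.0 (shut) to 1.0 (fully open); "grasp_force": force on a finger pad.
Only numpy, scipy, OpenCV 4.12 (cv2) and the standard library are available. Lean on these libraries where they do the work, as an engineer would, in place of code of your own. Each camera call takes 0.05 s, during which the arm holds its last target. There are 200 camera calls.

## Working session

There is one attempt and no reset: what is moved stays moved. The work goes in short steps, Python scripts to look and compute and a tool call to move; the robot and the scene stay as the last step left them, time stands still between calls to the robot, and variables do not carry over. Pictures are saved under pics/ and viewed, at most 10 in all, crops included, and the job is handed in when it is done.

Besides the shell and the picture viewer there is one more tool, called after ">>>" as a command line: name --argument value ..., lists and objects as JSON in quotes. send_rows: Moves the arm, as the interface text tells. Its arguments: {"type":"object","properties":{"steps":{"type":"array","items":{"type":"object","properties":{"translation":{"type":"array","items":{"type":"number"}},"delta_rot":{"type":"array","items":{"type":"number"}},"jaw":{"type":"number"}}}}},"required":["steps"]}

```bash
mkdir -p pics; cat > h.py <<'E'
from plant import *
import numpy as np, cv2
def save(f,n): cv2.imwrite('pics/'+n,f['pixels'])
def pts(f):
    R=cv2.Rodrigues(np.array(f['rvec'],float))[0];t=np.array(f['tvec'],float).ravel()
    v,u=np.mgrid[0:384,0:512];z=f['range_z']
    P=np.stack([(u-f['cx'])/f['fx']*z,(v-f['cy'])/f['fy']*z,z],-1)
    return (P-t)@R
E
python3 - <<'E'
from h import *
f=grab_frame('top');save(f,'top.png');np.savez('top.npz',**f)
g=grab_frame('scene');save(g,'scene.png');np.savez('scene.npz',**g)
s=state();print(s['time'],s['tool_pos'],s['tool_rot'],s['gripper_width'])
W=pts(f)
for v in range(20,384,40): print(' '.join('%.2f,%.2f,%.3f'%tuple(W[v,u]) for u in range(20,512,60)))
E
```

```text
0.1 [0.14641043 0.60706382 0.24419253] [-2.15398257e-04  1.18088727e-01  9.93002606e-01 -9.10854267e-04] 0.9996322173896806
1.51,1.11,-0.751 1.50,0.84,-0.748 1.22,0.42,-0.311 1.50,0.29,-0.751 1.51,0.02,-0.755 1.51,-0.26,-0.755 1.51,-0.53,-0.761 1.50,-0.80,-0.752 1.22,-0.79,-0.306
0.92,0.61,-0.002 0.92,0.46,-0.000 0.92,0.31,-0.002 0.92,0.17,-0.001 0.92,0.02,-0.002 0.92,-0.13,-0.001 0.92,-0.28,0.000 0.92,-0.43,-0.001 0.89,-0.54,0.056
0.81,0.59,0.010 0.81,0.46,-0.002 0.81,0.31,-0.001 0.81,0.16,-0.003 0.78,0.02,0.080 0.78,-0.12,0.076 0.81,-0.27,0.000 0.81,-0.42,-0.004 0.80,-0.54,0.037
0.70,0.57,0.038 0.71,0.45,-0.002 0.71,0.30,-0.001 0.71,0.16,-0.003 0.69,0.02,0.079 0.68,-0.11,0.109 0.71,-0.27,-0.003 0.71,-0.41,-0.004 0.71,-0.56,-0.002
0.61,0.56,0.037 0.62,0.44,-0.003 0.61,0.30,-0.001 0.61,0.16,-0.000 0.60,0.02,0.060 0.60,-0.11,0.061 0.60,-0.25,0.058 0.61,-0.40,0.000 0.61,-0.55,-0.002
0.52,0.56,0.020 0.52,0.43,-0.003 0.52,0.29,-0.003 0.52,0.15,0.026 0.52,0.02,0.058 0.52,-0.11,0.059 0.52,-0.24,0.060 0.52,-0.40,-0.002 0.52,-0.53,0.003
0.43,0.56,-0.003 0.43,0.43,-0.004 0.43,0.29,-0.002 0.43,0.15,0.019 0.43,0.02,0.061 0.43,-0.11,0.059 0.43,-0.24,0.058 0.43,-0.37,0.040 0.43,-0.53,-0.004
0.34,0.55,-0.000 0.34,0.42,-0.002 0.34,0.29,-0.004 0.34,0.15,-0.004 0.34,0.02,-0.002 0.34,-0.12,-0.000 0.34,-0.25,-0.002 0.34,-0.38,-0.001 0.34,-0.52,-0.003
0.26,0.54,-0.003 0.26,0.41,-0.000 0.26,0.28,-0.003 0.26,0.15,-0.004 0.26,0.02,-0.003 0.26,-0.12,-0.004 0.26,-0.25,-0.002 0.26,-0.38,-0.002 0.26,-0.51,-0.004
0.17,0.54,-0.003 0.17,0.41,-0.003 0.17,0.28,-0.002 0.17,0.15,-0.002 0.17,0.02,-0.004 0.18,-0.11,-0.002 0.18,-0.24,0.000 0.18,-0.37,0.001 0.18,-0.50,-0.001
```

View pics/top.png

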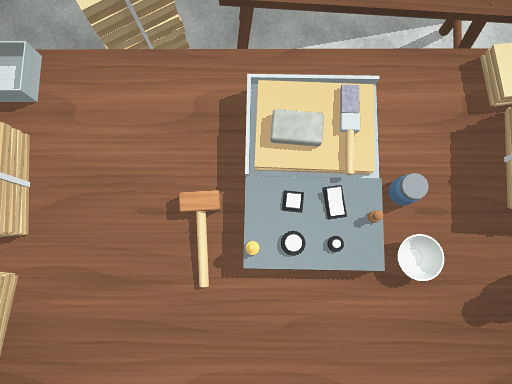

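View pics/scene.png

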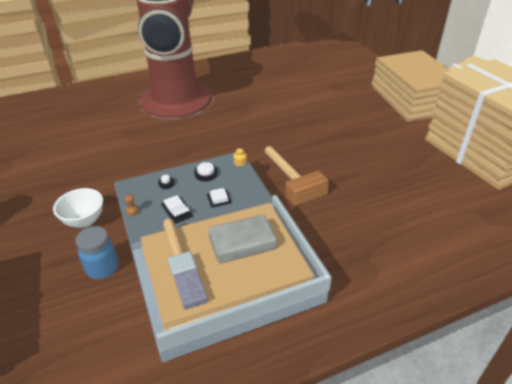

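The top view shows the square key at (293,201), the rocker at (335,202), the large round key at (293,243) and the small key at (336,243). The brass weight is at (252,248) and the stamp at (376,216). Next I'll measure the white caps and the rocker's slope.

```bash
python3 - <<'E'
from h import *
f=dict(np.load('top.npz'));W=pts(f);p=f['pixels'].astype(int)
R=cv2.Rodrigues(f['rvec'])[0];t=f['tvec'].ravel();C=-R.T@t
def ray(u,v,z):
    d=R.T@np.array([(u-f['cx'])/f['fx'],(v-f['cy'])/f['fy'],1]);return C+d*(z-C[2])/d[2]
m=((p.min(2)>170)&(p.max(2)-p.min(2)<40)).astype(np.uint8);m[:180]=0;m[262:]=0;m[:,:255]=0;m[:,370:]=0
n,l,s,c=cv2.connectedComponentsWithStats(m)
for i in range(1,n):
    if s[i,4]<15: continue
    k=l==i;zm=np.median(W[k][:,2]);r=cv2.minAreaRect(np.argwhere(k)[:,::-1].astype(np.float32))
    print(s[i],c[i],'z',zm.round(4),ray(*c[i],zm).round(4),r)
    if s[i,4]>300:
        Q=W[k];A=np.c_[Q-Q.mean(0)];co=np.linalg.lstsq(np.c_[A[:,:2],np.ones(len(A))],A[:,2],rcond=None)[0];print('grad',co)
        for j in range(s[i,1],s[i,1]+s[i,3]): q=W[j][k[j]]; print(j,q.mean(0).round(4)) if len(q) else 0
print('C',C)
# panel outline
b=((abs(W[...,2]-.06)<.008)).astype(np.uint8);b[:178]=0
n,l,s,c=cv2.connectedComponentsWithStats(b);i=1+s[1:,4].argmax()
r=cv2.minAreaRect(np.argwhere(l==i)[:,::-1].astype(np.float32));print([ray(*x,.06).round(3) for x in cv2.boxPoints(r)])
cv2.imwrite('pics/crop.png',cv2.resize(f['pixels'][175:275,235:395],None,fx=5,fy=5,interpolation=cv2.INTER_CUBIC))
E
```

```text
[327 187  18  29 389] [335.3033419  201.03084833] z 0.073 [ 0.5548 -0.1443  0.073 ] ((335.3215026855469, 201.02435302734375), (27.51805877685547, 14.231924057006836), 82.23483276367188)
grad [-7.19981994e-01  3.08581481e+00 -3.58852204e-17]
187 [ 0.584  -0.1508  0.0798]
188 [ 0.5818 -0.1422  0.0799]
189 [ 0.5796 -0.1399  0.0804]
190 [ 0.5777 -0.1413  0.0784]
191 [ 0.5756 -0.1412  0.0781]
192 [ 0.5735 -0.1422  0.0782]
193 [ 0.5619 -0.1316  0.1371]
194 [ 0.5695 -0.1425  0.0761]
195 [ 0.5673 -0.1424  0.0759]
196 [ 0.5652 -0.1424  0.0761]
197 [ 0.5633 -0.1427  0.074 ]
198 [ 0.5613 -0.1428  0.0732]
199 [ 0.5591 -0.1427  0.0734]
200 [ 0.5572 -0.144   0.0718]
201 [ 0.5551 -0.1451  0.0711]
202 [ 0.5528 -0.1448  0.0721]
203 [ 0.5507 -0.1448  0.0718]
204 [ 0.5486 -0.1448  0.0713]
205 [ 0.5464 -0.1448  0.0713]
206 [ 0.5443 -0.1458  0.0709]
207 [ 0.5421 -0.1456  0.0717]
208 [ 0.5399 -0.1466  0.0719]
209 [ 0.5378 -0.1465  0.0718]
210 [ 0.5356 -0.1463  0.0724]
211 [ 0.5266 -0.1337  0.1324]
212 [ 0.5313 -0.1473  0.0723]
213 [ 0.5293 -0.1474  0.0714]
214 [ 0.5271 -0.1462  0.0718]
215 [ 0.525  -0.1377  0.0713]
[286 193  15  15 194] [293.04123711 200.07216495] z 0.074 [ 0.5567 -0.054   0.074 ] ((293.0426940917969, 200.11587524414062), (13.803942680358887, 13.693511009216309), 6.34019136428833)
[285 234  17  17 227] [293.08810573 242.36123348] z 0.0806 [ 0.4669 -0.0523  0.0806] ((293.0, 242.0), (16.0, 16.0), 90.0)
[332 240   9   8  58] [336.34482759 243.29310345] z 0.0805 [ 0.465  -0.1422  0.0805] ((336.0, 243.5), (7.0, 8.0), 90.0)
C [0.43604963 0.01767474 0.9234377 ]
[array([0.607, 0.054, 0.06 ]), array([ 0.607, -0.255,  0.06 ]), array([ 0.41 , -0.244,  0.06 ]), array([0.41 , 0.052, 0.06 ])]
```

View pics/crop.png

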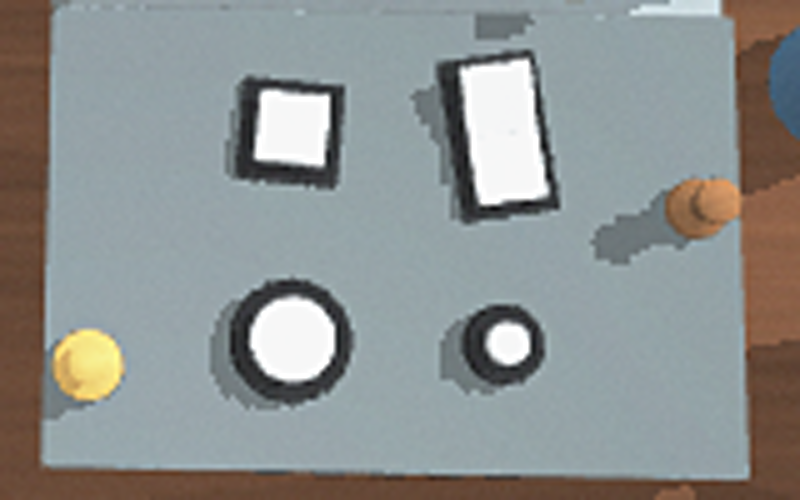

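The rocker's raised end faces +x, at about z 0.080, and its press point is near (0.577, -0.140). All four controls fit a 90 mm square. I'm moving above the rocker with the jaws closing.

>>> send_rows --steps '[{"translation":[-2,-2.1,0],"delta_rot":[0,0,-0.04],"jaw":0},{"translation":[-5,-5.3,0],"delta_rot":[0,0,-0.08],"jaw":0},{"translation":[-8.4,-8.9,0],"delta_rot":[0,0,-0.13],"jaw":0},{"translation":[-11.8,-12.5,0],"delta_rot":[0,0,-0.18],"jaw":0},{"translation":[-15.2,-16,0],"delta_rot":[0,0,-0.22],"jaw":0},{"translation":[-18.6,-19.6,0],"delta_rot":[0,0,-0.27],"jaw":0},{"translation":[-22,-23.2,0],"delta_rot":[0,0,-0.31],"jaw":0},{"translation":[-25.4,-26.8,0],"delta_rot":[0,0,-0.35],"jaw":0}]'

```text
time: 0.9
tool_pos: [0.3309, 0.2856, 0.245]
tool_rot: [0.0, -0.058, 0.998, -0.0]
contact_force: [0.2, -0.2, 1.2]
gripper_width: -0.001
grasp_force: 0.0
```

```bash
cat >> h.py <<'E'
from scipy.spatial.transform import Rotation as Ro
def to(x,y,tipz):
    s=state();q=np.array(s['tool_rot']);R=Ro.from_quat(q[[1,2,3,0]]).as_matrix()
    print('t',s['time'],'tcp',np.round(s['tool_pos'],4),'F',np.round(s['contact_force'],2),'w',round(s['gripper_width'],3),'xax',R[:,0].round(3),'zax',R[:,2].round(4))
    print('cm',(100*R.T@(np.array([x,y,tipz+.014])-s['tool_pos'])).round(2))
E
python3 -c "
from h import *
to(.577,-.14,.12)"
```

```text
t 0.9 tcp [0.3309 0.2856 0.245 ] F [ 0.18 -0.24  1.22] w -0.001 xax [-0.993 -0.115 -0.   ] zax [ 1.e-04 -0.e+00 -1.e+00]
cm [-19.54 -45.11  11.1 ]
```

>>> send_rows --steps '[{"translation":[-1.9,-4.4,0],"delta_rot":[0,0,0],"jaw":0},{"translation":[-3.8,-8.8,0],"delta_rot":[0,0,0],"jaw":0},{"translation":[-5.7,-13.2,0],"delta_rot":[0,0,0],"jaw":0},{"translation":[-7.6,-17.6,0],"delta_rot":[0,0,0],"jaw":0},{"translation":[-9.5,-22,0],"delta_rot":[0,0,0],"jaw":0},{"translation":[-11.4,-26.4,0],"delta_rot":[0,0,0],"jaw":0},{"translation":[-13.3,-30.8,0],"delta_rot":[0,0,0],"jaw":0},{"translation":[-15.2,-35.1,0],"delta_rot":[0,0,0],"jaw":0}]'

```text
time: 1.7
tool_pos: [0.5217, -0.0462, 0.2449]
tool_rot: [-0.0, -0.056, 0.998, 0.0]
contact_force: [-0.6, 1.1, 0.5]
gripper_width: -0.001
grasp_force: 0.0
```

>>> send_rows --steps '[{"translation":[-1.5,-3.5,0],"delta_rot":[0,0,0],"jaw":0},{"translation":[-3,-7,0],"delta_rot":[0,0,0],"jaw":0},{"translation":[-4,-9.5,0],"delta_rot":[0,0,0],"jaw":0},{"translation":[-4.3,-10,2],"delta_rot":[0,0,0],"jaw":0},{"translation":[-4.3,-10,6],"delta_rot":[0,0,0],"jaw":0},{"translation":[-4.3,-10,9],"delta_rot":[0,0,0],"jaw":0},{"translation":[-4.3,-10,11],"delta_rot":[0,0,0],"jaw":0},{"translation":[-4.3,-10,11],"delta_rot":[0,0,0],"jaw":0}]'

```text
time: 2.5
tool_pos: [0.5724, -0.1376, 0.1305]
tool_rot: [-0.004, -0.057, 0.998, 0.002]
contact_force: [0.2, 0.4, -0.1]
gripper_width: 0.001
grasp_force: 0.0
```

```bash
python3 -c "
from h import *
f=grab_frame('wrist');save(f,'w1.png')
to(.577,-.14,.073)"
```

```text
t 2.55 tcp [ 0.5739 -0.1382  0.1331] F [ 0.22 -0.83  0.27] w 0.005 xax [-0.994 -0.113  0.004] zax [-0.0043  0.0016 -1.    ]
cm [-0.3  -0.23  4.61]
```

View pics/w1.png

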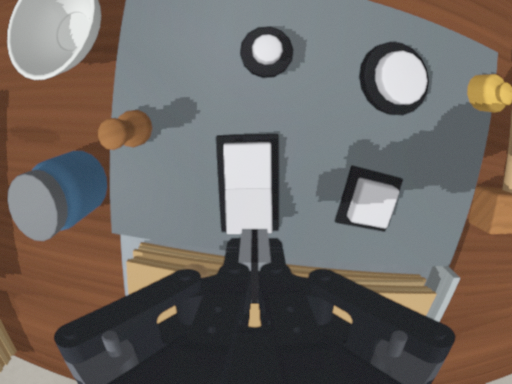

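The wrist view shows the fingertips at (255,240) over the raised wing. The rocker's axis is at column 248, so I'll shift about 3 mm to -y and then press.

>>> send_rows --steps '[{"translation":[-0.3,-0.35,1],"delta_rot":[0,0,0],"jaw":0},{"translation":[-0.3,-0.35,2],"delta_rot":[0,0,0],"jaw":0},{"translation":[-0.3,-0.35,3],"delta_rot":[0,0,0],"jaw":0},{"translation":[-0.3,-0.35,3.4],"delta_rot":[0,0,0],"jaw":0},{"translation":[-0.3,-0.35,3.8],"delta_rot":[0,0,0],"jaw":0},{"translation":[-0.3,-0.35,4.1],"delta_rot":[0,0,0],"jaw":0},{"translation":[-0.3,-0.35,4.4],"delta_rot":[0,0,0],"jaw":0},{"translation":[-0.3,-0.35,4.4],"delta_rot":[0,0,0],"jaw":0}]'

```text
time: 3.35
tool_pos: [0.5793, -0.1418, 0.0918]
tool_rot: [0.001, -0.057, 0.998, -0.0]
contact_force: [1.2, 0.4, 0.0]
gripper_width: 0.0
grasp_force: 0.5
```

```bash
python3 -c "
from h import *
to(.577,-.141,.073)"
```

```text
t 3.35 tcp [ 0.5793 -0.1418  0.0918] F [1.16 0.42 0.02] w 0.0 xax [-0.994 -0.113 -0.001] zax [ 1.4e-03 -4.0e-04 -1.0e+00]
cm [0.22 0.11 0.48]
```

>>> send_rows --steps '[{"translation":[0.1,0,0.1],"delta_rot":[0,0,0],"jaw":0},{"translation":[0.1,0,0.2],"delta_rot":[0,0,0],"jaw":0},{"translation":[0.1,0,0.3],"delta_rot":[0,0,0],"jaw":0},{"translation":[0.1,0,0.35],"delta_rot":[0,0,0],"jaw":0},{"translation":[0.1,0,0.4],"delta_rot":[0,0,0],"jaw":0},{"translation":[0.1,0,0.45],"delta_rot":[0,0,0],"jaw":0},{"translation":[0.1,0,0.45],"delta_rot":[0,0,0],"jaw":0},{"translation":[0.1,0,0.45],"delta_rot":[0,0,0],"jaw":0}]'

```text
time: 4.15
tool_pos: [0.5777, -0.142, 0.087]
tool_rot: [-0.0, -0.057, 0.998, -0.0]
contact_force: [1.0, -0.7, 4.1]
gripper_width: -0.0
grasp_force: 2.0
```

>>> send_rows --steps '[{"translation":[0,0,0.03],"delta_rot":[0,0,0],"jaw":0},{"translation":[0,0,0.06],"delta_rot":[0,0,0],"jaw":0},{"translation":[0,0,0.09],"delta_rot":[0,0,0],"jaw":0},{"translation":[0,0,0.12],"delta_rot":[0,0,0],"jaw":0},{"translation":[0,0,0.12],"delta_rot":[0,0,0],"jaw":0},{"translation":[0,0,0.12],"delta_rot":[0,0,0],"jaw":0},{"translation":[0,0,0.12],"delta_rot":[0,0,0],"jaw":0},{"translation":[0,0,0.12],"delta_rot":[0,0,0],"jaw":0}]'

```text
time: 4.95
tool_pos: [0.5778, -0.1421, 0.087]
tool_rot: [-0.0, -0.057, 0.998, -0.0]
contact_force: [-2.2, 1.3, 10.1]
gripper_width: -0.005
grasp_force: 4.8
```

The force rose from 4 to 10 N with the tip holding at z 0.073, so the rocker is at its stop. I'll lift and move over the square key.

>>> send_rows --steps '[{"translation":[0,0,-2],"delta_rot":[0,0,0],"jaw":0},{"translation":[0,0,-4],"delta_rot":[0,0,0],"jaw":0},{"translation":[0.3,2.2,-4],"delta_rot":[0,0,0],"jaw":0},{"translation":[0.6,4.5,-4],"delta_rot":[0,0,0],"jaw":0},{"translation":[0.9,6.8,-4],"delta_rot":[0,0,0],"jaw":0},{"translation":[1.1,9,-4],"delta_rot":[0,0,0],"jaw":0},{"translation":[1.1,9,-4],"delta_rot":[0,0,0],"jaw":0},{"translation":[1.1,9,-4],"delta_rot":[0,0,0],"jaw":0}]'

```text
time: 5.75
tool_pos: [0.5558, -0.0535, 0.1246]
tool_rot: [-0.001, -0.057, 0.998, 0.0]
contact_force: [0.1, -0.3, 0.2]
gripper_width: 0.004
grasp_force: 0.0
```

```bash
python3 -c "
from h import *
f=grab_frame('wrist');save(f,'w2.png')
to(.5567,-.054,.076)"
```

```text
t 5.8 tcp [ 0.5562 -0.054   0.1249] F [-0.47 -0.31  0.83] w 0.003 xax [-0.994 -0.113  0.001] zax [-1.4e-03 -1.0e-04 -1.0e+00]
cm [-0.06 -0.01  3.49]
```

View pics/w2.png

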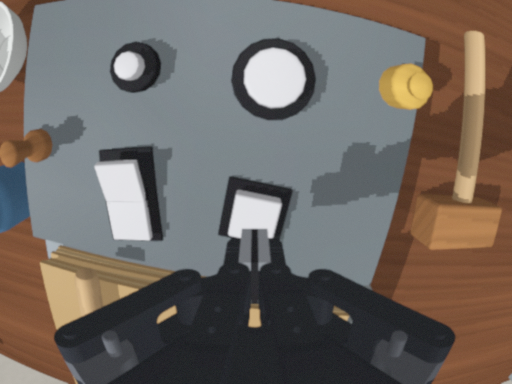

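The rocker at (125,195) is tipped over, and the fingertips at (255,240) are above the square key. Pressing it down now.

>>> send_rows --steps '[{"translation":[0,0,1.5],"delta_rot":[0,0,0],"jaw":0},{"translation":[0,0,2.8],"delta_rot":[0,0,0],"jaw":0},{"translation":[0,0,3.3],"delta_rot":[0,0,0],"jaw":0},{"translation":[0,0,3.6],"delta_rot":[0,0,0],"jaw":0},{"translation":[0,0,3.8],"delta_rot":[0,0,0],"jaw":0},{"translation":[0,0,4],"delta_rot":[0,0,0],"jaw":0},{"translation":[0,0,4.2],"delta_rot":[0,0,0],"jaw":0},{"translation":[0,0,4.2],"delta_rot":[0,0,0],"jaw":0}]'

```text
time: 6.6
tool_pos: [0.557, -0.0538, 0.0838]
tool_rot: [0.001, -0.057, 0.998, -0.0]
contact_force: [-1.4, -0.5, 1.5]
gripper_width: -0.001
grasp_force: 0.5
```

>>> send_rows --steps '[{"translation":[0,0,0.05],"delta_rot":[0,0,0],"jaw":0},{"translation":[0,0,0.1],"delta_rot":[0,0,0],"jaw":0},{"translation":[0,0,0.14],"delta_rot":[0,0,0],"jaw":0},{"translation":[0,0,0.18],"delta_rot":[0,0,0],"jaw":0},{"translation":[0,0,0.22],"delta_rot":[0,0,0],"jaw":0},{"translation":[0,0,0.22],"delta_rot":[0,0,0],"jaw":0},{"translation":[0,0,0.22],"delta_rot":[0,0,0],"jaw":0},{"translation":[0,0,0.22],"delta_rot":[0,0,0],"jaw":0}]'

```text
time: 7.4
tool_pos: [0.557, -0.0538, 0.082]
tool_rot: [0.0, -0.057, 0.998, -0.0]
contact_force: [-2.2, -0.5, 4.6]
gripper_width: -0.001
grasp_force: 2.6
```

>>> send_rows --steps '[{"translation":[0,0,0.04],"delta_rot":[0,0,0],"jaw":0},{"translation":[0,0,0.08],"delta_rot":[0,0,0],"jaw":0},{"translation":[0,0,0.12],"delta_rot":[0,0,0],"jaw":0},{"translation":[0,0,0.16],"delta_rot":[0,0,0],"jaw":0},{"translation":[0,0,0.2],"delta_rot":[0,0,0],"jaw":0},{"translation":[0,0,0.2],"delta_rot":[0,0,0],"jaw":0},{"translation":[0,0,0.2],"delta_rot":[0,0,0],"jaw":0},{"translation":[0,0,0.2],"delta_rot":[0,0,0],"jaw":0}]'

```text
time: 8.2
tool_pos: [0.5571, -0.0539, 0.0818]
tool_rot: [0.0, -0.057, 0.998, -0.0]
contact_force: [-6.5, 0.3, 14.8]
gripper_width: -0.001
grasp_force: 7.4
```

The square key is at its stop: 15 N with no further travel and the tip at z 0.068. Next is the large round key.

>>> send_rows --steps '[{"translation":[0,0,-2.5],"delta_rot":[0,0,0],"jaw":0},{"translation":[0,0,-5],"delta_rot":[0,0,0],"jaw":0},{"translation":[2.3,0.3,-5],"delta_rot":[0,0,0],"jaw":0},{"translation":[4.6,0.6,-5],"delta_rot":[0,0,0],"jaw":0},{"translation":[6.9,0.9,-5],"delta_rot":[0,0,0],"jaw":0},{"translation":[9,1.2,-5],"delta_rot":[0,0,0],"jaw":0},{"translation":[9,1.2,-5],"delta_rot":[0,0,0],"jaw":0},{"translation":[9,1.2,-5],"delta_rot":[0,0,0],"jaw":0}]'

```text
time: 9.0
tool_pos: [0.4661, -0.0519, 0.1292]
tool_rot: [0.0, -0.056, 0.998, 0.0]
contact_force: [-0.1, 0.2, 0.8]
gripper_width: 0.001
grasp_force: 0.0
```

```bash
python3 -c "
from h import *
f=grab_frame('wrist');save(f,'w3.png')
to(.4669,-.0523,.082)
g=grab_frame('top');save(g,'t2.png');W=pts(g);print(np.median(W[195:206,288:299,2]),[W[v,330:339,2].mean().round(4) for v in range(190,215,3)])"
```

```text
t 9.05 tcp [ 0.4665 -0.052   0.1294] F [-0.24  0.18 -0.6 ] w 0.001 xax [-0.994 -0.113 -0.001] zax [ 0.001  0.    -1.   ]
cm [-0.03 -0.03  3.34]
0.4143569833417381 [np.float64(0.0716), np.float64(0.0719), np.float64(0.0713), np.float64(0.0713), np.float64(0.0733), np.float64(0.0744), np.float64(0.113), np.float64(0.4134), np.float64(0.4198)]
```

View pics/w3.png

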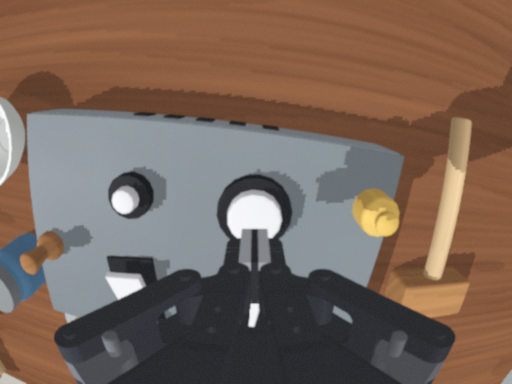

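The top camera's depth shows the rocker's +x wing level at z 0.072. The fingertips are over the large round key, whose cap is at (255,212). Pressing it.

>>> send_rows --steps '[{"translation":[0,0,1.5],"delta_rot":[0,0,0],"jaw":0},{"translation":[0,0,2.7],"delta_rot":[0,0,0],"jaw":0},{"translation":[0,0,3.2],"delta_rot":[0,0,0],"jaw":0},{"translation":[0,0,3.4],"delta_rot":[0,0,0],"jaw":0},{"translation":[0,0,3.6],"delta_rot":[0,0,0],"jaw":0},{"translation":[0,0,3.8],"delta_rot":[0,0,0],"jaw":0},{"translation":[0,0,4],"delta_rot":[0,0,0],"jaw":0},{"translation":[0,0,4],"delta_rot":[0,0,0],"jaw":0}]'

```text
time: 9.9
tool_pos: [0.4661, -0.052, 0.0901]
tool_rot: [0.0, -0.057, 0.998, -0.0]
contact_force: [-3.4, 0.8, 4.0]
gripper_width: -0.003
grasp_force: 2.4
```

>>> send_rows --steps '[{"translation":[0,0,0.04],"delta_rot":[0,0,0],"jaw":0},{"translation":[0,0,0.08],"delta_rot":[0,0,0],"jaw":0},{"translation":[0,0,0.12],"delta_rot":[0,0,0],"jaw":0},{"translation":[0,0,0.16],"delta_rot":[0,0,0],"jaw":0},{"translation":[0,0,0.2],"delta_rot":[0,0,0],"jaw":0},{"translation":[0,0,0.2],"delta_rot":[0,0,0],"jaw":0},{"translation":[0,0,0.2],"delta_rot":[0,0,0],"jaw":0},{"translation":[0,0,0.2],"delta_rot":[0,0,0],"jaw":0}]'

```text
time: 10.7
tool_pos: [0.4662, -0.052, 0.0898]
tool_rot: [-0.0, -0.057, 0.998, 0.0]
contact_force: [-8.4, 1.9, 15.6]
gripper_width: 0.001
grasp_force: 7.8
```

The round key is at its stop: 15.6 N with the tip at z 0.076. I'll lift clear and retract toward the robot's left so the top camera can see the panel.

>>> send_rows --steps '[{"translation":[0,0,-2],"delta_rot":[0,0,0],"jaw":0},{"translation":[0,0,-5],"delta_rot":[0,0,0],"jaw":0},{"translation":[0,0,-9],"delta_rot":[0,0,0],"jaw":0},{"translation":[0,0,-13],"delta_rot":[0,0,0],"jaw":0},{"translation":[0,4,-14],"delta_rot":[0,0,0],"jaw":0},{"translation":[0,8,-14],"delta_rot":[0,0,0],"jaw":0},{"translation":[0,12,-14],"delta_rot":[0,0,0],"jaw":0},{"translation":[0,16,-14],"delta_rot":[0,0,0],"jaw":0}]'

```text
time: 11.5
tool_pos: [0.4479, 0.1083, 0.2278]
tool_rot: [0.001, -0.056, 0.998, -0.0]
contact_force: [0.9, 0.9, -1.2]
gripper_width: -0.003
grasp_force: 0.0
```

>>> send_rows --steps '[{"translation":[0,4,0],"delta_rot":[0,0,0],"jaw":0},{"translation":[0,8,0],"delta_rot":[0,0,0],"jaw":0},{"translation":[0,12,0],"delta_rot":[0,0,0],"jaw":0},{"translation":[0,15,0],"delta_rot":[0,0,0],"jaw":0},{"translation":[0,16,0],"delta_rot":[0,0,0],"jaw":0},{"translation":[0,16,0],"delta_rot":[0,0,0],"jaw":0},{"translation":[0,16,0],"delta_rot":[0,0,0],"jaw":0},{"translation":[0,16,0],"delta_rot":[0,0,0],"jaw":0}]'

```text
time: 12.3
tool_pos: [0.4301, 0.2649, 0.2274]
tool_rot: [0.0, -0.056, 0.998, -0.0]
contact_force: [0.2, -0.0, 0.5]
gripper_width: 0.002
grasp_force: 0.0
```

```bash
python3 -c "
from h import *
g=grab_frame('top');save(g,'t3.png');W=pts(g);z=W[...,2]
print('sq',np.median(z[196:205,289:298]),'rd',np.median(z[237:248,288:298]),'sm',np.median(z[241:246,334:339]),[np.median(z[v,331:339]).round(4) for v in range(188,215,3)]);print(state()['tool_pos'])"
```

```text
sq 0.06674848482685394 rd 0.0808007605352585 sm 0.08062556748001544 [np.float64(0.0712), np.float64(0.0716), np.float64(0.0713), np.float64(0.0713), np.float64(0.0716), np.float64(0.0734), np.float64(0.0761), np.float64(0.0771), np.float64(0.0806)]
[0.43010325 0.2648677  0.22740667]
```

View pics/t3.png

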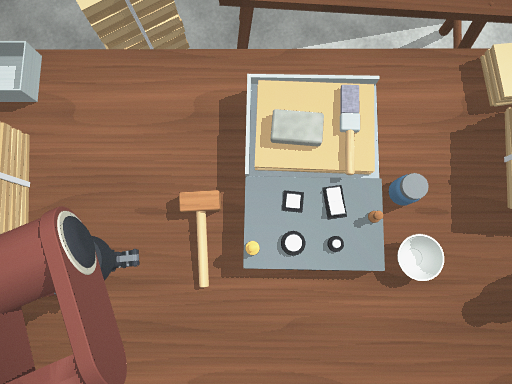

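The square key (293,201) is down, the rocker (335,202) is on, and both round keys are up. The weight, stamp and everything else are where they started, and the arm is clear at (125,258).

```bash
python3 -c "
from plant import *
print(job_done())"
```

```text
the job is handed in; nothing more can be done
None
```

The job is handed in at about 12 s of the 51 s allowed: rocker fully tipped over, square key fully down and staying down, large round key pressed and back up, in that order, with the small key and all loose objects untouched.

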